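# Load the bottle rocker and hold its hidden pivot bolt

### The arm

A 7-joint arm with a two-finger parallel gripper is mounted at the origin on the work surface. World frame = base frame: x ahead of the robot, y to its left, z up, the work surface at z = 0. Lengths are in m, angles in rad, forces in N, time in s.
With the tool pointing down it reaches from about 0.425 to 0.95 m from the base axis. Payload 16.7 kg.
Tool frame: the origin (TCP) lies midway between the tips of the shut fingers; the grasp point (between the pads) lies 19 mm behind it (ctrl.grasp_offset is the distance from the TCP to the grasp point, in m); z points along the fingers, y is the line along which they close (so a half turn about z gives the same grasp; the last joint's range is limited). The gripper opens to 94 mm and grips with 3 to 60 N. Pads are 16 mm wide; open, the fingers measure 119 mm over their backs; the gripper's body (75 mm by 177 mm) begins 78 mm behind the grasp point.
Start: joints at [-1.347, 0.426, 0.074, 1.606, -0.034, 1.111, -0.067], TCP at [0.246, 0.628, 0.205] pointing down, gripper open.
Joint ranges: [-2.85, 2.85], [-0.5, 2.14], [-1.23, 1.37], [0.21, 2.46], [-1.02, 4.16], [0.16, 2.05], [-2.73, 2.73]. Speed limits (rad/s): [1.89, 1.89, 2.39, 2.39, 3.01, 3.01, 3.01].

### API

Orientations are given as a unit quaternion [w, x, y, z].
In Python, from workcell import ctrl, grab_frame, order gives the robot as it stands.
- The arm moves only by the tool jog_arm, never from a script. Its argument "deltas" is a list that holds one entry, the list of rows, each a list of 7 numbers: the turn, a rotation vector about the world's x, y, z in degrees, then the shift along the world's x, y, z in cm, then the finger opening in cm, from 0 to 9.4. A call has 1 to 5 rows; each row is the pose to reach, as a shift and turn from the pose commanded when the call began; what a row does not reach only later rows make up. A row lasts 1/12 s, in which the tool goes at most 41.7 mm and 7.16 degrees, less where a joint would pass 70% of its speed; a pose out of reach is approached as far as the arm can. A call with a gripper value outside its range is refused whole. The fingers move at their own pace and stop on an object; "grip_force" is the grip in N (left out, the last holds). Time passes only in rows, so rows that repeat a pose let the fingers close. It gives the time, the measured TCP pose, the force, the opening and the grip force at its end, in the units of the state.
- ctrl.observe(): the state, without advancing time (a new reading comes with each control period).
- grab_frame(name): name is "scene" or "top" or "wrist"; returns a dict with "image" (480x640x3 uint8, red, green, blue), "z_map" (480x640 float32, m along the optical axis (not along the pixel's ray), 0 where there is no reading), "vfov" (degrees; the focal length in pixels is half the picture's height over the tangent of half this angle, whatever the lens; pixels are square), "cx", "cy" (the principal point, pixels), "world_to_cam" (4x4, takes a point from world to camera coordinates). Camera axes: x right, y up, looking along -z (the intrinsics and any distortion apply to the point x, -y, -z); pixel columns grow to the right and rows downward; lengths in m; the calibration is good to about 2 mm. A picture is of the moment at which its call begins.
- order.sign_off(): hands the job in; it is judged then, once.
The state is a dict: "clock": time; "joint_pos": joint angles; "qd": joint speeds; "tau": joint torques, N m; "ee_pos": TCP position; "orientation": TCP orientation; "wrist_force": force on the tool from outside, world axes, zero at the start; "wrist_torque": the same for the moment, N m; "gripper_width": finger opening in m; "grip_force": force on a finger pad.
Only numpy, scipy, OpenCV 4.12 (cv2) and the standard library are available. Lean on these libraries where they do the work, as an engineer would, in place of code of your own. Each camera call takes 0.05 s, during which the arm holds its last target. There are 200 camera calls.

### The job

Drop the amber and the white sample bottle one by one into the two pockets of the tilted white rocker tray, one in each, cap up and right down. Then reach down into the narrow gap behind the blue bracket, grip the brass bolt head hidden there, turn it until the tray is level and hold it so, against its spring, ready for the nut in front to be tightened. Finish still gripping the bolt head, with the tray held level by the bolt head alone; leave the other bottle, the jar and the calculator alone.

Things in the scene. Friction and masses are not known exactly. Their poses are not given: they have to be found in the camera images.
- stand: Rocker stand fixed to the bench. Origin on the bench, z up, x along the bolt axis from gap to tray (away from the robot, give or take the yaw). White base 12 mm thick, x -70 to +130 mm, 170 mm wide. Blue upright bracket plate, 6 mm thick at x = 0: 120 mm wide up to z 72 mm, then 70 mm wide up to z 116 mm. Bolt axis: along x at y = 0, z = 100 mm; spindle and spring run on it from bracket to tray.
- bolt_head: Hexagonal brass bolt head in the gap behind (robot side of) the bracket, 24 mm across flats, 20 mm long along its x (bolt axis); flats 14 mm wide. Origin at its centre, on the bolt axis. One pair of flats faces its own +y and -y: vertical when the tray is level, else tilted like the tray, so pinch it from above along y with the gripper tilted likewise. Bolt, head and tray turn as one.
- gap (a point): Middle of the mouth of the narrow gap, level with the guard's top (z = 100 mm): an open-topped slot 44 mm wide in the stand's x, open at both ends in y, between the blue bracket (16 mm higher) and a low aluminium guard plate (100 mm wide, 4 mm thick) on the robot's side. The bolt head sits in its middle.
- pivot (a joint): Turn of bolt, head and tray together about the stand's x axis (rad, right-handed: positive lifts the tray's +y end). 0 = level; range -0.3 to 0.4. A torsion spring (1.2 N m/rad, friction 0.12 N m) pulls it towards 0.22: untouched it rests at about 0.12 to 0.32, may shift a little as bottles are loaded, and let go from level it turns back to about 0.1.
- tray_hole0 (a point): Centre of the mouth of the pocket at the tray's +y end, in its top face; z is the pocket axis, upward (it tilts with the tray), y is along the tray. Pocket 37 mm across, 30 mm deep, chamfered. With the tray level its top is 8 mm above the bolt axis and the pockets lie 45 mm either side of it.
- tray_hole1 (a point): The same for the pocket at the tray's -y end.
- bottle_a_center (a point): Amber bottle with orange label and black cap, standing on the bench: a straight cylinder 33 mm across and 76 mm tall, about 50 g. Point at its centre, half-way up; z along its axis towards the cap. Seated in a pocket its centre is 8 mm above the mouth, so grip it in its upper half.
- bottle_w_center (a point): White bottle with orange label and blue cap; same size and point as the amber one.
- reagent: Bystander: larger amber bottle with green label, 60 mm across, 130 mm tall; origin under its centre.
- calculator: Bystander: black calculator lying flat, 140 x 80 x 14 mm; origin under its centre.
- jar: Bystander: white jar, 56 mm across, 60 mm tall; origin under its centre.
- tray: White rocker tray, a block 54 mm (x) by 150 mm (y) by 36 mm (z) with two pockets, its centre 85 mm in front (+x) of the bracket; origin at the centre of its underside, x along the bolt axis, z up through its top.
There are look-alikes about, which are no part of the job. Leave any red look-alike of the part that bears bottle_a_center alone.

How it is judged:
By the outcome, as a careful person would: the job done as asked, in the order asked, and still so for the second after the job is handed in, while the arm keeps its last pose, push and grip.
It also fails if it takes over 59 s, if anything falls off the work surface, if the arm or the gripper's body presses on something with over 40 N, if the wrist force passes 120 N, or if a joint passes its speed limit or range.

## Working session

There is one attempt and no reset: what is moved stays moved. The work goes in short steps, Python scripts to look and compute and a tool call to move; the robot and the scene stay as the last step left them, time stands still between calls to the robot, and variables do not carry over. Pictures are saved under pics/ and viewed, at most 10 in all, crops included, and the job is handed in when it is done.

Besides the shell and the picture viewer there is one more tool, called after "Call:" as name(argument=value, ...) on one line, values as JSON. jog_arm: Moves the arm, as the interface text tells. Its arguments: {"type":"object","properties":{"deltas":{"type":"array","items":{"type":"array","items":{"type":"array","items":{"type":"number"}}}},"grip_force":{"type":"number"}},"required":["deltas"]}

```bash
ls; mkdir -p pics
cat > h.py <<'E'
import numpy as np, cv2
from workcell import ctrl, grab_frame, order
def grab(name,save=None):
    f=grab_frame(name)
    if save: cv2.imwrite('pics/'+save,f['image'][:,:,::-1])
    np.savez('last_'+name+'.npz',**{k:np.asarray(v) for k,v in f.items()})
    return f
def load(name): return {k:v for k,v in np.load('last_'+name+'.npz').items()}
def pts(f):
    z=f['z_map'];h,w=z.shape;F=h/2/np.tan(np.radians(f['vfov'])/2)
    u,v=np.meshgrid(np.arange(w),np.arange(h))
    c=np.stack([(u-f['cx'])/F*z,-(v-f['cy'])/F*z,-z,np.ones_like(z)],-1)
    return (c@np.linalg.inv(f['world_to_cam']).T)[...,:3]
def proj(f,p):
    F=240/np.tan(np.radians(f['vfov'])/2);c=f['world_to_cam']@np.r_[p,1]
    return f['cx']+F*c[0]/-c[2], f['cy']-F*c[1]/-c[2]
E
python3 - <<'E'
from h import *
for n in('top','scene','wrist'):
    f=grab(n,n+'0.png'); print(n,[ (k,np.shape(v)) for k,v in f.items()],f['vfov'],f['cx'],f['cy'],np.linalg.inv(f['world_to_cam'])[:3].round(3).tolist())
s=ctrl.observe(); print({k:np.round(v,3) for k,v in s.items()}, ctrl.grasp_offset)
E
```

```text
pics
top [('image', (480, 640, 3)), ('z_map', (480, 640)), ('vfov', ()), ('cx', ()), ('cy', ()), ('world_to_cam', (4, 4))] 48.55140696068688 320.459011258919 240.43765662869407 [[0.008, 0.986, -0.167, 0.329], [-1.0, 0.006, -0.015, -0.028], [-0.014, 0.167, 0.986, 1.342]]
scene [('image', (480, 640, 3)), ('z_map', (480, 640)), ('vfov', ()), ('cx', ()), ('cy', ()), ('world_to_cam', (4, 4))] 49.027992821254486 322.247017376252 242.5866695794707 [[0.251, -0.6, 0.76, 1.391], [0.968, 0.171, -0.185, -0.208], [-0.019, 0.782, 0.624, 0.808]]
wrist [('image', (480, 640, 3)), ('z_map', (480, 640)), ('vfov', ()), ('cx', ()), ('cy', ()), ('world_to_cam', (4, 4))] 70.81540793873421 320.6640920008329 238.18948180697637 [[0.366, -0.895, -0.253, 0.173], [0.931, 0.352, 0.101, 0.658], [-0.001, -0.273, 0.962, 0.383]]
{'clock': np.float64(0.15), 'joint_pos': array([-1.347,  0.427,  0.074,  1.606, -0.034,  1.111, -0.067]), 'qd': array([ 0.001, -0.002,  0.   , -0.003, -0.   , -0.   ,  0.002]), 'tau': array([ 5.0000e-03, -9.3629e+01,  3.6700e+00, -4.5442e+01, -4.9000e-02,
        1.8000e-02,  0.0000e+00]), 'ee_pos': array([0.246, 0.628, 0.205]), 'orientation': array([-0.   ,  0.186,  0.983, -0.   ]), 'wrist_force': array([0.078, 0.363, 0.133]), 'wrist_torque': array([-0.034,  0.004, -0.018]), 'grip_force': np.float64(0.0), 'gripper_width': np.float64(0.094)} 0.0188
```

View pics/top0.png

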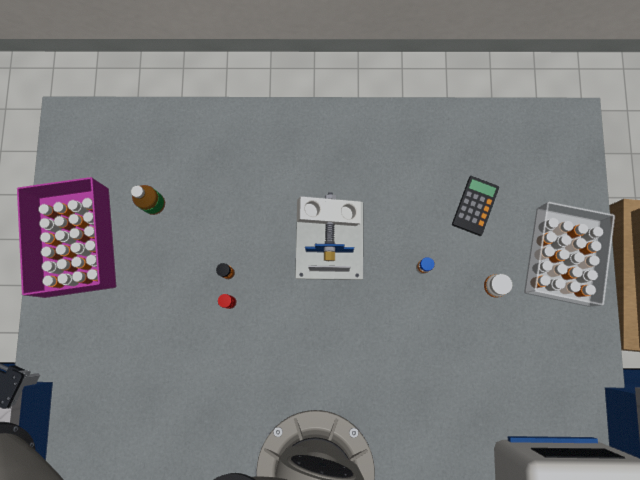

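View pics/scene0.png

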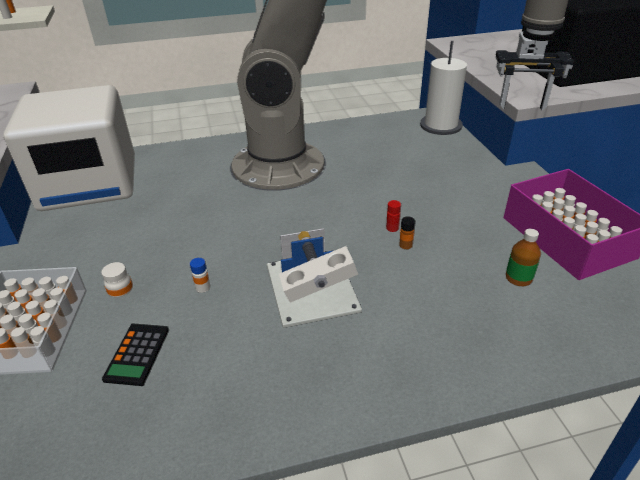

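Top view: black-capped amber bottle at (224,270), red look-alike at (227,301), blue-capped white bottle at (427,265). The stand sits around (330,240), with the brass head at about (329,254). The +y end of the tray is raised. The amber target is the black-capped one, since the other is red all over. I'll confirm that in a crop and measure.

Run:
```python
from h import *
f=load('top');P=pts(f);im=f['image'].astype(int)
hsv=cv2.cvtColor(f['image'],cv2.COLOR_RGB2HSV)
def rep(n,m):
    q=P[m]; print(n,m.sum(),'med',np.median(q,0).round(4),'min',q.min(0).round(4),'max',q.max(0).round(4))
def box(u0,u1,v0,v1):
    b=np.zeros((480,640),bool);b[v0:v1,u0:u1]=1;return b
Z=P[...,2]
for n,b in (('amber',box(205,245,255,287)),('red',box(210,245,290,315)),('white',box(410,445,250,280))):
    rep(n+' top',b&(Z>.068)); 
# circle fits of caps
for n,b in (('amber',box(205,245,255,287)),('white',box(410,445,250,280))):
    m=(b&(Z>.068)).astype(np.uint8);q=P[m>0][:,:2].astype(np.float32);print(n,cv2.minEnclosingCircle(q))
st=box(285,375,185,290)
blue=st&(hsv[...,0]>100)&(hsv[...,0]<130)&(hsv[...,1]>120)
rep('blue top',blue&(Z>.108))
q=P[blue&(Z>.108)]; print('blue rect',cv2.minAreaRect((q[:,:2]*1000).astype(np.float32)))
br=st&(hsv[...,0]>12)&(hsv[...,0]<32)&(hsv[...,1]>90); rep('brass',br)
base=st&(Z>.006)&(Z<.018); q=P[base]; print('base',cv2.minAreaRect((q[:,:2]*1000).astype(np.float32)))
tr=st&box(285,375,185,226)&(Z>.08)
rep('tray',tr);q=P[tr];A=np.c_[q[:,:2],np.ones(len(q))];c=np.linalg.lstsq(A,q[:,2],rcond=None)[0];
r=np.abs(A@c-q[:,2])<.004; c=np.linalg.lstsq(A[r],q[r,2],rcond=None)[0];print('plane',c,r.sum(),np.std(A[r]@c-q[r,2]))
q=q[r]; print('trayrect',cv2.minAreaRect((q[:,:2]*1000).astype(np.float32)))
I=f['image'][:,:,::-1]
a=cv2.resize(I[170:300,280:380],(400,520),interpolation=3); b=cv2.resize(I[250:315,200:250],(400,520),interpolation=3)
cv2.imwrite('pics/crop1.png',np.hstack([a,b]))
```

```text
amber top 162 med [0.4702 0.2249 0.0752] min [ 0.329  -0.028   0.0684] max [0.4875 0.2421 1.3423]
red top 156 med [0.3983 0.2187 0.0753] min [0.3821 0.2033 0.0691] max [0.4131 0.2343 0.0819]
white top 153 med [ 0.488  -0.2635  0.0754] min [ 0.329  -0.2812  0.0682] max [ 0.5056 -0.028   1.3423]
amber ((0.40208131074905396, 0.10707628726959229), 0.1536385416984558)
white ((0.41464757919311523, -0.15215669572353363), 0.15096162259578705)
blue top 70 med [ 0.5261 -0.0275  0.1144] min [ 0.329  -0.0621  0.1087] max [0.529  0.0035 1.3423]
blue rect ((433.75714111328125, -44.0279541015625), (201.82998657226562, 64.70500946044922), 9.053767204284668)
brass 91 med [ 0.5025 -0.0294  0.1095] min [ 0.4925 -0.0412  0.0965] max [ 0.5147 -0.0176  0.1159]
base ((564.1212158203125, -25.677169799804688), (275.857666015625, 218.695068359375), 3.2317757606506348)
tray 1504 med [ 0.6119 -0.0218  0.1052] min [ 0.329  -0.1039  0.0802] max [0.6564 0.0482 1.3423]
plane [-3.21871058  0.16964003  2.08095778] 48 0.001935468206441172
trayrect ((616.1111450195312, -27.902793884277344), (12.141677856445312, 151.54135131835938), 1.2386003732681274)
```

View pics/crop1.png

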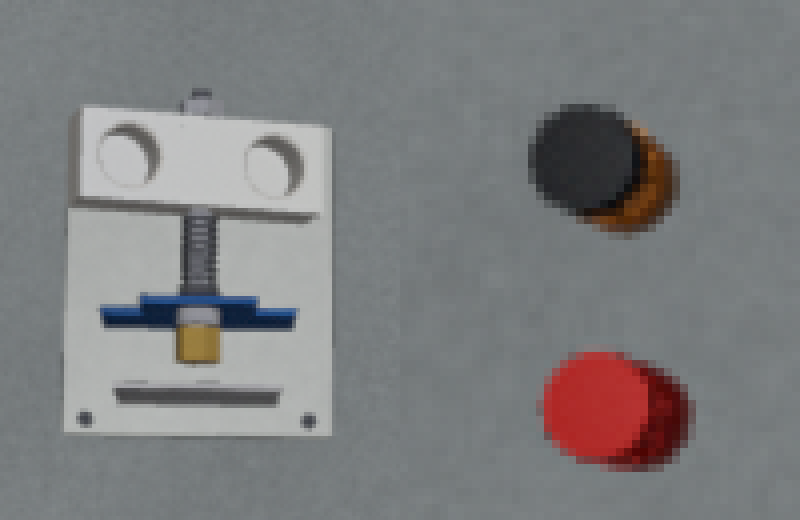

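The crop shows a black-capped amber bottle (top) and an all-red look-alike (below), so the target is the black-capped one. The stand is nearly unrotated. I'll refine the stand pose, leaving out missing depth readings.

Run:
```python
from h import *
f=load('top');P=pts(f);ok=f['z_map']>0;Z=P[...,2]
hsv=cv2.cvtColor(f['image'],cv2.COLOR_RGB2HSV)
def box(u0,u1,v0,v1):
    b=np.zeros((480,640),bool);b[v0:v1,u0:u1]=1;return b&ok
mm=lambda q:(q[:,:2]*1000).astype(np.float32)
for n,b in (('amber',box(205,245,255,287)),('white',box(410,445,250,280))):
    m=b&(Z>.068)&(Z<.09); print(n,cv2.minEnclosingCircle(mm(P[m])),mm(P[m]).mean(0),np.median(Z[m]))
st=box(285,375,185,290)
blue=st&(hsv[...,0]>100)&(hsv[...,0]<130)&(hsv[...,1]>120)
for lo,hi in((.109,.125),(.066,.078)):
    q=P[blue&(Z>lo)&(Z<hi)];print('blue',len(q),cv2.minAreaRect(mm(q)),q.mean(0))
q=P[st&(Z>.006)&(Z<.018)];print('base',cv2.minAreaRect(mm(q)),np.median(q[:,2]))
q=P[box(295,365,260,276)&(Z>.085)&(Z<.11)];print('guard',len(q),cv2.minAreaRect(mm(q)),q.mean(0))
br=st&(hsv[...,0]>12)&(hsv[...,0]<32)&(hsv[...,1]>90);q=P[br];print('brass',q.mean(0),cv2.minAreaRect(mm(q)))
A=np.c_[q[:,:2],np.ones(len(q))];print(np.linalg.lstsq(A,q[:,2],rcond=None)[0])
q=P[box(285,375,185,228)&(Z>.08)&(Z<.14)]
c=None;A=np.c_[q[:,:2],np.ones(len(q))];r=np.ones(len(q),bool)
for i in range(8):
    c=np.linalg.lstsq(A[r],q[r,2],rcond=None)[0]; e=A@c-q[:,2]; r=np.abs(e)<(.01 if i<4 else .005)
print('plane',c,r.sum(),len(q),cv2.minAreaRect(mm(q[r])),q[r].mean(0))
```

```text
amber ((472.1236877441406, 226.09375), 16.63839340209961) [471.45572 225.77898] 0.07505287898479729
white ((489.2635803222656, -264.57659912109375), 16.639219284057617) [ 488.74463 -263.85135] 0.07530455497226662
blue 68 ((526.3353881835938, -29.30620574951172), (65.51382446289062, 5.172642230987549), 89.91712188720703) [ 0.52643324 -0.02863202  0.11445903]
blue 56 ((526.32861328125, -30.57012176513672), (113.67839813232422, 5.8762335777282715), 89.91171264648438) [ 0.52589982 -0.03818718  0.07062824]
base ((564.1212158203125, -25.677169799804688), (275.857666015625, 218.695068359375), 3.2317757606506348) 0.011408986673797639
guard 100 ((484.3824462890625, -29.72870635986328), (98.69166564941406, 17.125978469848633), 89.72759246826172) [ 0.47916571 -0.03162161  0.09830156]
brass [ 0.5023908  -0.02923053  0.10848584] ((503.59814453125, -29.418880462646484), (22.137792587280273, 23.583072662353516), 0.09128984808921814)
[-0.1252905  -0.0457586   0.17009308]
plane [0.00766789 0.29527087 0.11166199] 1075 1501 ((613.3978881835938, -31.245651245117188), (145.1861114501953, 86.06259155273438), 89.9358139038086) [ 0.61211698 -0.03144332  0.10709007]
```

Call:
jog_arm(deltas=[[[0,0,4.3,1.9,-3.35,-0.5,9.4],[0,0,8.6,3.8,-6.7,-1,9.4],[0,0,12.8,5.6,-10,-1.5,9.4],[0,0,17.1,7.5,-13.4,-2,9.4],[0,0,21.4,9.4,-16.7,-2.5,9.4]]], grip_force=20)

```text
clock: 0.57
ee_pos: [0.3409, 0.4594, 0.1801]
orientation: [-0.0, -0.002, 1.0, -0.0]
wrist_force: [1.5, 0.8, 0.9]
gripper_width: 0.0939
grip_force: 0.0
```

Call:
jog_arm(deltas=[[[0,0,0,1.9,-3.35,-0.5,9.4],[0,0,0,3.8,-6.7,-1,9.4],[0,0,0,5.6,-10,-1.5,9.4],[0,0,0,7.5,-13.4,-2,9.4],[0,0,0,9.4,-16.7,-2.5,9.4]]])

```text
clock: 0.98
ee_pos: [0.435, 0.2925, 0.1553]
orientation: [0.0, 0.0, 1.0, 0.0]
wrist_force: [1.3, 0.3, -0.3]
gripper_width: 0.0942
grip_force: 0.0
```

Call:
jog_arm(deltas=[[[0,0,0,1.9,-3.4,-0.7,9.4],[0,0,0,3.8,-6.8,-1.5,9.4],[0,0,0,3.8,-6.8,-1.5,9.4]]])

```text
clock: 1.23
ee_pos: [0.475, 0.219, 0.1394]
orientation: [-0.0, 0.004, 1.0, -0.001]
wrist_force: [0.3, -1.0, -0.7]
gripper_width: 0.0936
grip_force: 0.0
```

Run:
```python
from h import *
s=ctrl.observe();print({k:np.round(s[k],4).tolist() for k in('clock','ee_pos','orientation','gripper_width','joint_pos')})
f=grab('wrist','w1.png')
P=pts(f);m=(f['z_map']>0)&(P[...,2]>.066)&(P[...,2]<.085)&(np.hypot(P[...,0]-.472,P[...,1]-.226)<.03)
print(m.sum(),cv2.minEnclosingCircle((P[m][:,:2]*1000).astype(np.float32)) if m.any() else 0, np.median(P[m][:,2]))
```

```text
{'clock': 1.2333, 'ee_pos': [0.475, 0.219, 0.1394], 'orientation': [-0.0001, 0.004, 1.0, -0.0014], 'gripper_width': 0.0936, 'joint_pos': [-0.717, 0.256, 0.1871, 2.0184, -0.0584, 0.874, 1.0644]}
1467 ((472.6525573730469, 226.39669799804688), 16.34272003173828) 0.0753182560852945
```

View pics/w1.png

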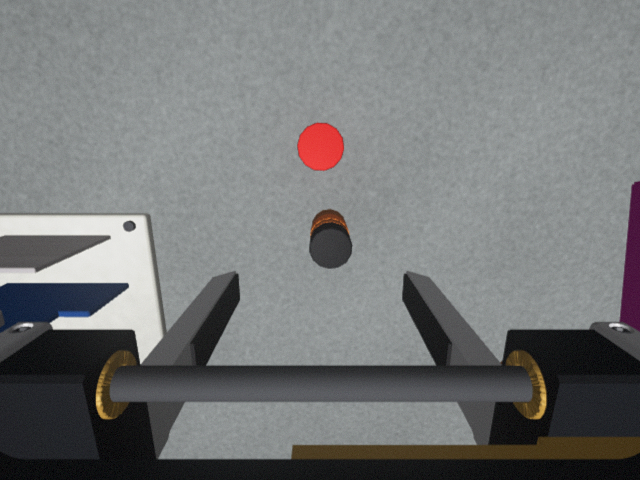

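Wrist view: black cap at (330,245), centred between the fingers; red look-alike at (320,147), clear of them. Going down to grip the bottle.

Call:
jog_arm(deltas=[[[0,0,0,0,0,-2.5,9.4],[0,0,0,0,0,-5.5,9.4],[0,0,0,0,0,-8.5,9.4],[0,0,0,0,0,-10.1,9.4],[0,0,0,0,0,-10.1,6]]])

```text
clock: 1.7
ee_pos: [0.4702, 0.2261, 0.0364]
orientation: [-0.002, -0.0, 1.0, -0.001]
wrist_force: [-1.3, -0.5, 0.3]
gripper_width: 0.0899
grip_force: 0.0
```

Call:
jog_arm(deltas=[[[0,0,0,0,0,0,2.5],[0,0,0,0,0,0,2.5],[0,0,0,0,0,0,2.5],[0,0,0,0,0,0,2.5],[0,0,0,0,0,0,2.5]]])

```text
clock: 2.12
ee_pos: [0.4729, 0.2267, 0.0404]
orientation: [0.001, 0.0, 1.0, 0.0]
wrist_force: [-0.6, -0.3, 1.5]
gripper_width: 0.0573
grip_force: 0.0
```

Call:
jog_arm(deltas=[[[0,0,0,0,0,0,2.5],[0,0,0,0,0,0,2.5]]])

```text
clock: 2.28
ee_pos: [0.4726, 0.2264, 0.0398]
orientation: [0.0, 0.0, 1.0, 0.0]
wrist_force: [-0.2, 0.3, 0.3]
gripper_width: 0.0437
grip_force: 0.0
```

Call:
jog_arm(deltas=[[[0,0,0,0,0,0,2.5],[0,0,0,0,0,0,2.5],[0,0,0,0,0,0,2.5],[0,0,0,0,0,0,2.5]]])

```text
clock: 2.62
ee_pos: [0.4725, 0.2264, 0.0395]
orientation: [0.0, 0.0, 1.0, -0.0]
wrist_force: [-0.8, -0.2, 1.7]
gripper_width: 0.0327
grip_force: 20.0
```

Call:
jog_arm(deltas=[[[0,0,0,0,0,1.5,2.5],[0,0,0,0,0,5,2.5],[0,0,0,0,0,9,2.5],[0,0,0,0,0,13,2.5],[0,0,0,0,0,16,2.5]]])

```text
clock: 3.03
ee_pos: [0.4728, 0.2263, 0.2025]
orientation: [0.001, 0.0, 1.0, 0.0]
wrist_force: [1.5, -0.4, -0.6]
gripper_width: 0.0327
grip_force: 20.0
```

Run:
```python
from h import *
s=ctrl.observe();print({k:np.round(s[k],4).tolist() for k in('clock','ee_pos','gripper_width','grip_force')})
f=load('top');P=pts(f);ok=f['z_map']>0
F=240/np.tan(np.radians(f['vfov'])/2);T=np.linalg.inv(f['world_to_cam']);o=T[:3,3]
sub=np.zeros(ok.shape,bool);sub[192:222,300:362]=1
q=P[sub&ok&(P[...,2]>.07)];r=np.ones(len(q),bool);A=np.c_[q[:,:2],np.ones(len(q))]
for i in range(12):
    c=np.linalg.lstsq(A[r],q[r,2],rcond=None)[0];e=q[:,2]-A@c;r=np.abs(e)<max(.015-.0015*i,.003)
print('plane',c,r.sum(),len(q),'theta',np.arctan(c[1]))
e=P[...,2]-(P[...,:2]@c[:2]+c[2])
uu,vv=np.meshgrid(np.arange(640),np.arange(480))
d=np.stack([(uu-f['cx'])/F,-(vv-f['cy'])/F,-np.ones(uu.shape)],-1)@T[:3,:3].T
t=(c[0]*o[0]+c[1]*o[1]+c[2]-o[2])/(d[...,2]-d[...,0]*c[0]-d[...,1]*c[1]);Q=o+t[...,None]*d
low=(sub&ok&(e<-.004)).astype(np.uint8)
n,l,S,C=cv2.connectedComponentsWithStats(low)
for i in range(1,n):
    if S[i,4]>30:
        qq=Q[l==i];print(S[i],'mean',qq.mean(0).round(4),'circ',cv2.minEnclosingCircle((qq[:,:2]*1000).astype(np.float32)),(qq.max(0)-qq.min(0)).round(4))
inl=sub&ok&(np.abs(e)<.003);qq=P[inl];print('top extents',np.percentile(qq,[.5,99.5],axis=0).round(4).tolist())
# yaw from blue upper edge and guard edge
hsv=cv2.cvtColor(f['image'],cv2.COLOR_RGB2HSV)
b=ok&(hsv[...,0]>100)&(hsv[...,0]<130)&(hsv[...,1]>120)&(P[...,2]>.109)&(P[...,2]<.12)
print('yaw blue',np.degrees(np.polyfit(P[b][:,1],P[b][:,0],1)[0]))
g=ok.copy();g[:258]=0;g[277:]=0;g[:,:300]=0;g[:,360:]=0;g&=(P[...,2]>.095)&(P[...,2]<.105);print('yaw guard',np.degrees(np.polyfit(P[g][:,1],P[g][:,0],1)[0]),P[g].mean(0))
```

```text
{'clock': 3.0333, 'ee_pos': [0.4728, 0.2263, 0.2025], 'gripper_width': 0.0327, 'grip_force': 19.9932}
plane [0.0156663  0.29611796 0.10679928] 804 1335 theta 0.28789149690772153
[300 192  30   7 157] mean [0.6468 0.0068 0.1189] circ ((647.6710815429688, 5.468995094299316), 34.86618423461914) [0.0173 0.0682 0.0201]
[331 192  31  30 257] mean [ 0.6471 -0.0776  0.094 ] circ ((625.9999389648438, -73.73970031738281), 48.36394119262695) [0.0717 0.073  0.0225]
[305 201  15  16 179] mean [0.6122 0.0113 0.1197] circ ((613.0303955078125, 10.22802734375), 18.879606246948242) [0.036  0.0328 0.0099]
[341 204  16  16 170] mean [ 0.6114 -0.0749  0.0942] circ ((612.0485229492188, -75.2791748046875), 19.153400421142578) [0.0364 0.0364 0.0107]
[300 219  24   3  43] mean [0.5831 0.0163 0.1208] circ ((583.1159057617188, 11.994683265686035), 26.8060245513916) [0.0055 0.0535 0.0159]
top extents [[0.5855, -0.1038, 0.0844], [0.6512, 0.0392, 0.1294]]
yaw blue 2.046631264596458
yaw guard 1.4953397940777327 [ 0.48048854 -0.0337898   0.09993833]
```

Call:
jog_arm(deltas=[[[3.3,0,0,2,-3.4,0,2.5],[6.6,0,0,4,-6.8,0,2.5],[9.9,0,0,6,-10.3,0,2.5],[13.2,0,0,8,-13.7,0,2.5],[16.5,0,0,10,-17.1,0,2.5]]])

```text
clock: 3.45
ee_pos: [0.5734, 0.0537, 0.2002]
orientation: [0.001, -0.0, 0.989, 0.145]
wrist_force: [1.6, 1.8, 0.6]
gripper_width: 0.0331
grip_force: 20.0
```

Call:
jog_arm(deltas=[[[0,0,0,1.5,-2.6,0,2.5],[0,0,0,3,-5,0,2.5],[0,0,0,4,-6.8,0,2.5],[0,0,0,4,-6.8,0,2.5],[0,0,0,4,-6.8,0,2.5]]])

```text
clock: 3.87
ee_pos: [0.6125, -0.0138, 0.1989]
orientation: [-0.0, 0.001, 0.99, 0.143]
wrist_force: [0.1, 0.4, -0.3]
gripper_width: 0.0327
grip_force: 20.0
```

Call:
jog_arm(deltas=[[[0,0,0,0,0.3,-1,2.5],[0,0,0,0,0.6,-2,2.5],[0,0,0,0,0.9,-3,2.5],[0,0,0,0,0.9,-3,2.5]]])

```text
clock: 4.2
ee_pos: [0.6109, -0.0015, 0.1668]
orientation: [-0.002, -0.001, 0.99, 0.144]
wrist_force: [-0.2, 0.1, -1.3]
gripper_width: 0.0328
grip_force: 20.0
```

Run:
```python
from h import *
s=ctrl.observe();print({k:np.round(s[k],4).tolist() for k in('clock','ee_pos','orientation','gripper_width','grip_force','wrist_force','joint_pos')})
f=grab('scene')
u,v=map(int,proj(f,[.613,-.02,.14])); print(u,v)
cv2.imwrite('pics/s1.png',cv2.resize(f['image'][v-75:v+75,u-100:u+100,::-1],(800,600),interpolation=3))
np.save('tray_uv.npy',[u,v])
```

```text
{'clock': 4.2, 'ee_pos': [0.6109, -0.0015, 0.1668], 'orientation': [-0.0019, -0.0008, 0.9896, 0.1438], 'gripper_width': 0.0328, 'grip_force': 19.9933, 'wrist_force': [-0.1545, 0.0658, -1.3185], 'joint_pos': [-0.1787, 0.4032, 0.3177, 1.7973, -0.4757, 1.0513, 1.9483]}
321 254
```

View pics/s1.png

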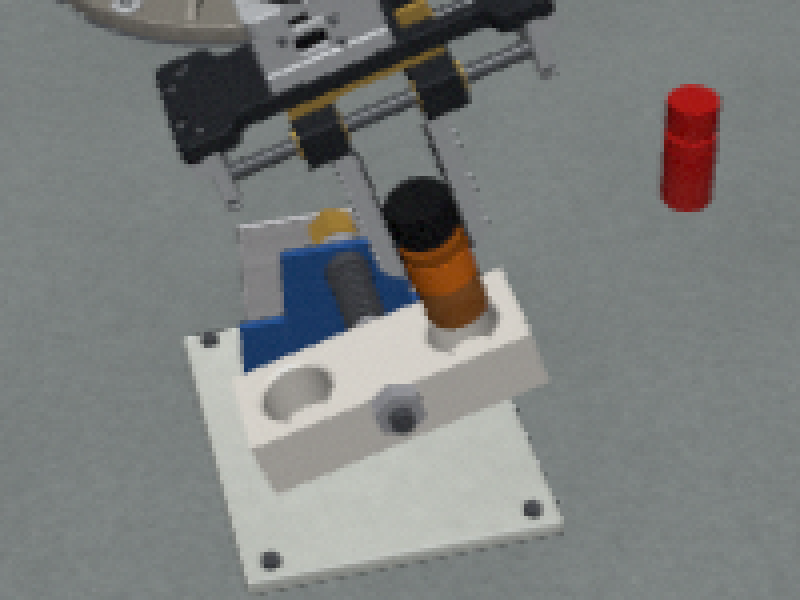

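The crop shows the amber bottle tilted with the tray, its base over the +y pocket at (460,315). Alignment looks good, so I'm inserting it.

Call:
jog_arm(deltas=[[[0,0,0,0,0.2,-0.8,2.5],[0,0,0,0,0.45,-1.6,2.5],[0,0,0,0,0.7,-2.4,2.5],[0,0,0,0,0.9,-3.1,2.5],[0,0,0,0,1.1,-3.7,2.5]]])

```text
clock: 4.67
ee_pos: [0.6123, 0.0076, 0.1314]
orientation: [-0.0, 0.0, 0.99, 0.143]
wrist_force: [-0.3, 0.3, 0.6]
gripper_width: 0.0327
grip_force: 20.0
```

Call:
jog_arm(deltas=[[[0,0,0,0,0,0,2.5],[0,0,0,0,0,0,2.5]]])

```text
clock: 4.83
ee_pos: [0.6123, 0.0074, 0.1321]
orientation: [-0.0, 0.0, 0.99, 0.143]
wrist_force: [0.1, 0.2, 0.5]
gripper_width: 0.0325
grip_force: 20.0
```

Call:
jog_arm(deltas=[[[0,0,0,0,0,0,5],[0,0,0,0,0,0,5],[0,0,0,0,0,0,5],[0,0,0,0,0,0,5]]])

```text
clock: 5.17
ee_pos: [0.6127, 0.0073, 0.1328]
orientation: [0.0, 0.0, 0.99, 0.143]
wrist_force: [0.1, 0.1, -0.5]
gripper_width: 0.0496
grip_force: 0.0
```

Call:
jog_arm(deltas=[[[0,0,0,0,-0.6,2,5],[0,0,0,0,-1.5,5,7],[0,0,0,0,-2.4,8,9.4],[0,0,0,0,-3.3,11,9.4]]])

```text
clock: 5.5
ee_pos: [0.6122, -0.0261, 0.2439]
orientation: [-0.0, 0.0, 0.99, 0.143]
wrist_force: [0.6, -0.9, -0.1]
gripper_width: 0.0667
grip_force: 0.0
```

Run:
```python
from h import *
s=ctrl.observe();print({k:np.round(s[k],4).tolist() for k in('clock','ee_pos','orientation','gripper_width','wrist_force')})
f=grab('scene')
u,v=321,254
cv2.imwrite('pics/s2.png',cv2.resize(f['image'][v-75:v+75,u-100:u+100,::-1],(800,600),interpolation=3))
P=pts(f);m=(f['z_map']>0)&(P[...,2]>.135)&(np.hypot(P[...,0]-.613,P[...,1]-0)<.04)&(P[...,2]<.19)
print(m.sum(),np.percentile(P[m],[1,50,99],axis=0).round(4))
g=f['image'].max(2)<60;q=P[m&g];print('dark',len(q),np.percentile(q,[1,50,99],axis=0).round(4))
```

```text
{'clock': 5.5, 'ee_pos': [0.6122, -0.0261, 0.2439], 'orientation': [-0.0001, 0.0003, 0.9897, 0.1434], 'gripper_width': 0.0667, 'wrist_force': [0.5895, -0.8731, -0.1062]}
321 [[ 5.981e-01 -1.760e-02  1.356e-01]
 [ 6.215e-01 -6.000e-04  1.600e-01]
 [ 6.299e-01  1.850e-02  1.686e-01]]
dark 246 [[ 0.5983 -0.0176  0.1429]
 [ 0.6208 -0.003   0.1618]
 [ 0.6295  0.0127  0.169 ]]
```

View pics/s2.png

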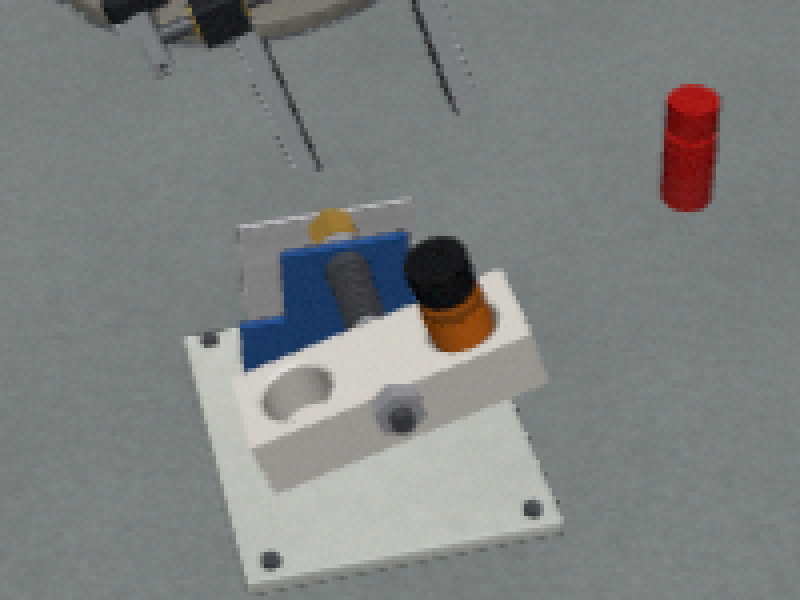

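The amber bottle is seated: cap at (440,270) in the crop, with its top rim measured at 0.1686 against 0.1688 expected. Now the white one.

Call:
jog_arm(deltas=[[[-3.3,0,0,-1.7,-3.4,0,9.4],[-6.6,0,0,-3.5,-6.8,0,9.4],[-9.9,0,0,-5.3,-10.2,-0.5,9.4],[-13.2,0,0,-7,-13.6,-1,9.4],[-16.5,0,0,-8.8,-17,-2,9.4]]])

```text
clock: 5.97
ee_pos: [0.5242, -0.1973, 0.2234]
orientation: [0.001, 0.0, 1.0, -0.001]
wrist_force: [0.5, 0.1, -0.5]
gripper_width: 0.0939
grip_force: 0.0
```

Call:
jog_arm(deltas=[[[0,0,0,-1.8,-3.4,-1.5,9.4],[0,0,0,-3.5,-6.8,-3.5,9.4],[0,0,0,-3.5,-6.9,-7,9.4],[0,0,0,-3.5,-6.9,-8,9.4],[0,0,0,-3.5,-6.9,-8,9.4]]])

```text
clock: 6.38
ee_pos: [0.4881, -0.2641, 0.1404]
orientation: [-0.002, 0.001, 1.0, 0.001]
wrist_force: [-0.4, 0.0, -0.8]
gripper_width: 0.0936
grip_force: 0.0
```

Run:
```python
from h import *
s=ctrl.observe();print({k:np.round(s[k],4).tolist() for k in('clock','ee_pos','orientation','gripper_width','joint_pos')})
f=grab('wrist')
P=pts(f);m=(f['z_map']>0)&(P[...,2]>.066)&(P[...,2]<.085)&(np.hypot(P[...,0]-.489,P[...,1]+.264)<.03)
print(m.sum(),cv2.minEnclosingCircle((P[m][:,:2]*1000).astype(np.float32)) if m.any() else 0, np.median(P[m][:,2]))
```

```text
{'clock': 6.3833, 'ee_pos': [0.4881, -0.2641, 0.1404], 'orientation': [-0.0019, 0.0005, 1.0, 0.0006], 'gripper_width': 0.0936, 'joint_pos': [-0.0108, 0.3286, 0.477, 1.9603, -0.1895, 0.8998, 2.1332]}
1441 ((489.9888610839844, -264.5705871582031), 16.47226905822754) 0.07529878875753235
```

Call:
jog_arm(deltas=[[[0,0,0,0,0,-2.5,9.4],[0,0,0,0,0,-5.5,8],[0,0,0,0,0,-8.5,7],[0,0,0,0,0,-10.2,6],[0,0,0,0,0,-10.2,4.5]]])

```text
clock: 6.85
ee_pos: [0.4895, -0.2631, 0.039]
orientation: [-0.001, -0.001, 1.0, 0.001]
wrist_force: [-0.6, 1.3, -1.0]
gripper_width: 0.0704
grip_force: 0.0
```

Call:
jog_arm(deltas=[[[0,0,0,0,0,0,2.5],[0,0,0,0,0,0,2.5],[0,0,0,0,0,0,2.5],[0,0,0,0,0,0,2.5],[0,0,0,0,0,0,2.5]]])

```text
clock: 7.27
ee_pos: [0.4902, -0.2647, 0.0415]
orientation: [0.001, 0.0, 1.0, -0.0]
wrist_force: [-0.3, 0.7, 0.4]
gripper_width: 0.0375
grip_force: 0.0
```

Call:
jog_arm(deltas=[[[0,0,0,0,0,0,2.5],[0,0,0,0,0,0,2.5],[0,0,0,0,0,0,2.5]]])

```text
clock: 7.52
ee_pos: [0.49, -0.2648, 0.0412]
orientation: [0.001, 0.0, 1.0, -0.0]
wrist_force: [0.3, 1.1, 8.9]
gripper_width: 0.0327
grip_force: 20.0
```

Run:
```python
from h import *
f=grab('top');P=pts(f);ok=f['z_map']>0
sub=np.zeros(ok.shape,bool);sub[196:220,303:360]=1
q=P[sub&ok&(P[...,2]>.07)&(P[...,2]<.14)];r=np.ones(len(q),bool);A=np.c_[q[:,:2],np.ones(len(q))]
c=np.array([.0157,.296,.1068])
for i in range(12):
    e=q[:,2]-A@c;r=np.abs(e)<max(.015-.0015*i,.003);c=np.linalg.lstsq(A[r],q[r,2],rcond=None)[0]
print('plane',c,r.sum(),len(q),'theta',np.arctan(c[1]))
s=ctrl.observe();print({k:np.round(s[k],4).tolist() for k in('clock','ee_pos','gripper_width','grip_force')})
```

```text
plane [-0.00503962  0.28860965  0.11962203] 628 900 theta 0.28097445694185325
{'clock': 7.5667, 'ee_pos': [0.49, -0.2647, 0.0411], 'gripper_width': 0.0326, 'grip_force': 19.9964}
```

Call:
jog_arm(deltas=[[[0,0,0,0,0,1.5,2.5],[0,0,0,0,0,5,2.5],[0,0,0,0,0,9,2.5],[0,0,0,0,0,13,2.5],[0,0,0,0,0,16,2.5]]])

```text
clock: 7.98
ee_pos: [0.4895, -0.2652, 0.2036]
orientation: [0.001, 0.001, 1.0, -0.0]
wrist_force: [1.6, 0.2, -0.0]
gripper_width: 0.0326
grip_force: 20.0
```

Call:
jog_arm(deltas=[[[3.3,0,0,2,2.8,0,2.5],[6.6,0,0,4.1,5.5,0,2.5],[9.9,0,0,6.1,8.3,0,2.5],[13.2,0,0,8.1,11.1,0,2.5],[16.5,0,0,10.2,13.8,0,2.5]]])

```text
clock: 8.4
ee_pos: [0.5923, -0.1252, 0.201]
orientation: [0.0, 0.0, 0.989, 0.145]
wrist_force: [-0.2, -1.2, -0.6]
gripper_width: 0.0326
grip_force: 20.0
```

Call:
jog_arm(deltas=[[[0,0,0,2,2.8,-1,2.5],[0,0,0,2,2.8,-2.7,2.5],[0,0,0,2,2.8,-2.7,2.5],[0,0,0,2,3.2,-4.2,2.5],[0,0,0,2,3.6,-5.6,2.5]]])

```text
clock: 8.82
ee_pos: [0.6115, -0.0918, 0.145]
orientation: [0.001, 0.001, 0.99, 0.143]
wrist_force: [-0.2, 0.3, -1.6]
gripper_width: 0.0325
grip_force: 20.0
```

Call:
jog_arm(deltas=[[[0,0,0,0,0,0,2.5],[0,0,0,0,0,0,2.5]]])

```text
clock: 8.98
ee_pos: [0.611, -0.0912, 0.1448]
orientation: [-0.0, 0.001, 0.99, 0.143]
wrist_force: [0.1, 0.4, -0.4]
gripper_width: 0.0327
grip_force: 20.0
```

Run:
```python
from h import *
s=ctrl.observe();print({k:np.round(s[k],4).tolist() for k in('clock','ee_pos','orientation','gripper_width','wrist_force','joint_pos')})
f=grab('scene')
u,v=321,254
cv2.imwrite('pics/s3.png',cv2.resize(f['image'][v-75:v+75,u-100:u+100,::-1],(800,600),interpolation=3))
```

```text
{'clock': 8.9833, 'ee_pos': [0.611, -0.0912, 0.1448], 'orientation': [-0.0004, 0.0006, 0.9897, 0.1434], 'gripper_width': 0.0327, 'wrist_force': [0.0505, 0.3828, -0.3832], 'joint_pos': [-0.0587, 0.4641, 0.3558, 1.7696, -0.4989, 1.0717, 2.111]}
```

View pics/s3.png

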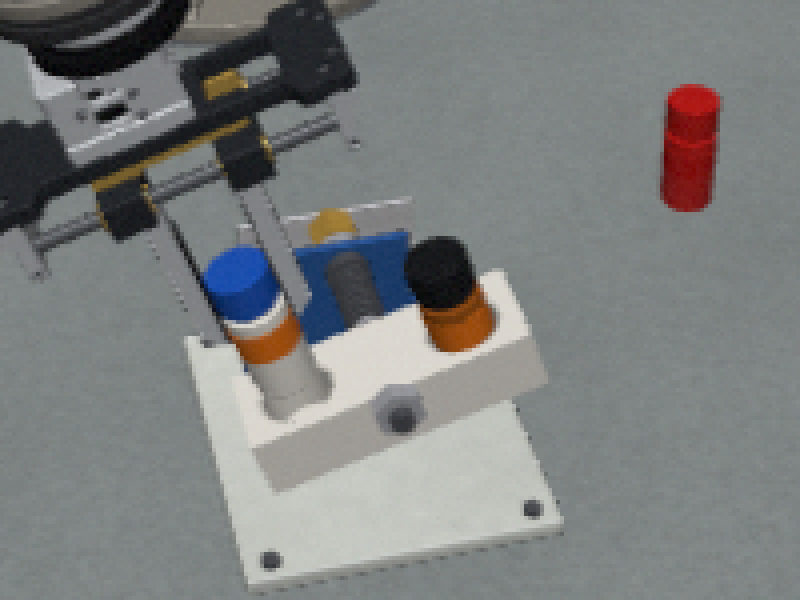

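The crop shows the white bottle's base at (295,410), over the -y pocket with matching tilt. Inserting it.

Call:
jog_arm(deltas=[[[0,0,0,0.05,0.25,-0.8,2.5],[0,0,0,0.05,0.5,-1.6,2.5],[0,0,0,0.05,0.75,-2.4,2.5],[0,0,0,0.05,0.95,-3.1,2.5],[0,0,0,0.05,1.15,-3.7,2.5]]])

```text
clock: 9.45
ee_pos: [0.6117, -0.0788, 0.1064]
orientation: [-0.0, 0.0, 0.99, 0.144]
wrist_force: [0.5, 0.7, -0.6]
gripper_width: 0.0325
grip_force: 20.0
```

Call:
jog_arm(deltas=[[[0,0,0,0,0,0,2.5],[0,0,0,0,0,0,2.5]]])

```text
clock: 9.62
ee_pos: [0.6118, -0.079, 0.1071]
orientation: [-0.0, 0.0, 0.99, 0.143]
wrist_force: [0.5, 0.7, 0.0]
gripper_width: 0.0329
grip_force: 20.0
```

Call:
jog_arm(deltas=[[[0,0,0,0,0,0,4.8],[0,0,0,0,0,0,4.8],[0,0,0,0,0,0,4.8],[0,0,0,0,0,0,4.8]]])

```text
clock: 9.95
ee_pos: [0.6121, -0.0792, 0.1077]
orientation: [0.0, 0.0, 0.99, 0.143]
wrist_force: [-0.6, 0.4, -0.0]
gripper_width: 0.0481
grip_force: 0.0
```

Call:
jog_arm(deltas=[[[0,0,0,0,-0.6,2,4.8],[0,0,0,0,-1.5,5,4.8],[0,0,0,0,-2.4,8,4.8],[0,0,0,0,-3.3,11,4.8],[0,0,0,0,-3.9,13,4.8]]])

```text
clock: 10.37
ee_pos: [0.6124, -0.1195, 0.2406]
orientation: [0.001, 0.0, 0.99, 0.143]
wrist_force: [0.9, 0.7, -0.4]
gripper_width: 0.0481
grip_force: 0.0
```

Run:
```python
from h import *
s=ctrl.observe();print({k:np.round(s[k],4).tolist() for k in('clock','ee_pos','orientation','gripper_width','wrist_force')})
f=grab('scene');P=pts(f);ok=f['z_map']>0
def top(n,x,y,zlo):
    m=ok&(P[...,2]>zlo)&(P[...,2]<.19)&(np.hypot(P[...,0]-x,P[...,1]-y)<.03);q=P[m];print(n,m.sum(),np.percentile(q,[1,50,99],axis=0).round(4).tolist())
top('amber',.613,0,.135);top('white',.612,-.088,.11)
# tray plane & brass
sub=ok&(abs(P[...,0]-.612)<.026)&(abs(P[...,1]+.032)<.02)&(P[...,2]>.085)&(P[...,2]<.13)
q=P[sub];A=np.c_[q[:,:2],np.ones(len(q))];c=np.array([0,.29,.118]);
for i in range(8):
    r=abs(q[:,2]-A@c)<.004;c=np.linalg.lstsq(A[r],q[r,2],rcond=None)[0]
print('tray',c,r.sum(),np.arctan(c[1]))
```

```text
{'clock': 10.3667, 'ee_pos': [0.6124, -0.1195, 0.2406], 'orientation': [0.0013, 0.0005, 0.9897, 0.143], 'gripper_width': 0.0481, 'wrist_force': [0.8907, 0.7104, -0.4282]}
amber 324 [[0.5967, -0.0182, 0.1358], [0.6216, -0.0018, 0.1599], [0.6296, 0.0182, 0.1693]]
white 318 [[0.5969, -0.1041, 0.1104], [0.6202, -0.0866, 0.1338], [0.6287, -0.0677, 0.1433]]
tray [0.00135243 0.30393895 0.11683529] 351 0.2950665790834209
```

Both bottles are seated (white rim at 0.1433, as expected) and the tray is at about 0.29 rad. Moving above the gap and checking the head from near.

Call:
jog_arm(deltas=[[[0,0,0,-2.8,1.8,0,4.8],[0,0,0,-5.5,3.6,0,4.8],[0,0,0,-8.3,5.4,0,4.8],[0,0,0,-11,7.2,-1,4.8],[0,0,0,-11,7.2,-4,4.8]]])

```text
clock: 10.83
ee_pos: [0.5001, -0.0438, 0.2007]
orientation: [0.003, -0.001, 0.99, 0.144]
wrist_force: [2.3, -0.6, 0.2]
gripper_width: 0.0482
grip_force: 0.0
```

Call:
jog_arm(deltas=[[[0,0,0,0,0,-2.5,4.8],[0,0,0,0,0,-3.9,4.8],[0,0,0,0,0,-3.9,4.8],[0,0,0,0,0,-3.9,4.8]]])

```text
clock: 11.17
ee_pos: [0.5017, -0.0462, 0.1584]
orientation: [-0.001, 0.0, 0.99, 0.143]
wrist_force: [-0.0, -0.2, 1.0]
gripper_width: 0.0482
grip_force: 0.0
```

Run:
```python
from h import *
s=ctrl.observe();print({k:np.round(s[k],4).tolist() for k in('clock','ee_pos','orientation','gripper_width','wrist_force','joint_pos')})
f=grab('wrist','w2.png');P=pts(f);ok=f['z_map']>0
hsv=cv2.cvtColor(f['image'],cv2.COLOR_RGB2HSV)
near=ok&(abs(P[...,0]-.5)<.04)&(abs(P[...,1]+.03)<.07)
br=near&(hsv[...,0]>12)&(hsv[...,0]<32)&(hsv[...,1]>90)&(P[...,2]<.13)&(P[...,2]>.06)
q=P[br];print('brass',len(q),q.mean(0).round(4),np.percentile(q,[1,99],axis=0).round(4).tolist())
bl=near&(hsv[...,0]>100)&(hsv[...,0]<130)&(hsv[...,1]>120)&(P[...,2]>.112)&(P[...,2]<.122);q=P[bl];
print('blue',len(q),np.percentile(q,[1,50,99],axis=0).round(4).tolist() if len(q) else 0, np.degrees(np.polyfit(q[:,1],q[:,0],1)[0]) if len(q)>20 else 0)
g=ok&(abs(P[...,0]-.478)<.012)&(abs(P[...,1]+.03)<.07)&(P[...,2]>.095)&(P[...,2]<.105);q=P[g];print('guard',len(q),np.percentile(q,[1,50,99],axis=0).round(4).tolist() if len(q) else 0,np.degrees(np.polyfit(q[:,1],q[:,0],1)[0]) if len(q)>20 else 0)
```

```text
{'clock': 11.1667, 'ee_pos': [0.5017, -0.0462, 0.1584], 'orientation': [-0.0006, 0.0004, 0.9897, 0.1434], 'gripper_width': 0.0482, 'wrist_force': [-0.0438, -0.2328, 0.9711], 'joint_pos': [-0.1378, 0.2588, 0.3578, 2.0216, -0.4484, 0.9899, 2.052]}
brass 1092 [ 0.5015 -0.032   0.1075] [[0.4932, -0.0429, 0.091], [0.5133, -0.0197, 0.1132]]
blue 602 [[0.5251, -0.0627, 0.1123], [0.5272, -0.0336, 0.115], [0.5304, -0.0012, 0.1165]] 0.39705696193806966
guard 831 [[0.4771, -0.0785, 0.0952], [0.4789, -0.0333, 0.0991], [0.4816, 0.0189, 0.1008]] 0.5212002470820615
```

View pics/w2.png

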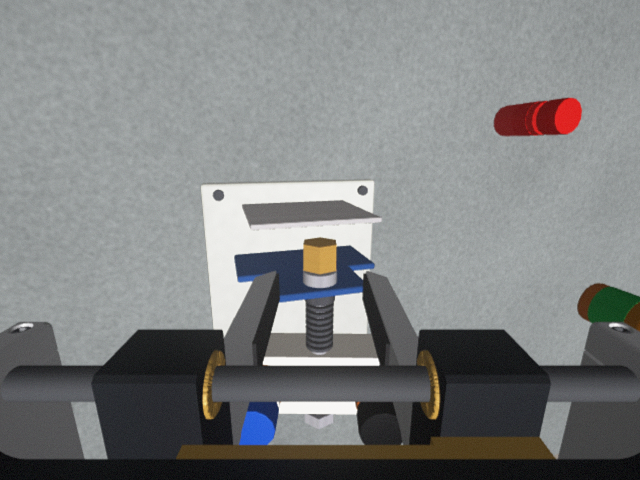

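Wrist view: brass head at (320,255), centred between the open fingers (left tip near x=275, right near x=368) and between the guard and the bracket. Going down along the tilted axis.

Call:
jog_arm(deltas=[[[0,0,0,0.05,0.55,-1.9,4.8],[0,0,0,0.05,1.1,-3.8,4.8],[0,0,0,0.05,1.7,-5.7,4.8],[0,0,0,0.05,2.25,-7.65,4.8],[0,0,0,0.05,2.25,-7.65,4.8]]])

```text
clock: 11.63
ee_pos: [0.5017, -0.0225, 0.0804]
orientation: [-0.001, -0.0, 0.99, 0.144]
wrist_force: [-1.1, 0.2, 0.3]
gripper_width: 0.0478
grip_force: 0.0
```

Call:
jog_arm(deltas=[[[0,0,0,0,0,0,1.5],[0,0,0,0,0,0,1.5],[0,0,0,0,0,0,1.5],[0,0,0,0,0,0,1.5],[0,0,0,0,0,0,1.5]]], grip_force=45)

```text
clock: 12.05
ee_pos: [0.5033, -0.0247, 0.083]
orientation: [0.001, 0.001, 0.99, 0.143]
wrist_force: [-1.3, -5.9, 6.9]
gripper_width: 0.024
grip_force: 45.0
```

The pads closed on the flats (24.0 mm). Turning about the bolt axis to level at a firmer grip.

Call:
jog_arm(deltas=[[[0,0,0,0,0,0,1.5],[0,0,0,0,0,0,1.5]]], grip_force=58)

```text
clock: 12.22
ee_pos: [0.5033, -0.0247, 0.083]
orientation: [0.001, 0.001, 0.99, 0.143]
wrist_force: [-1.4, -5.5, 6.4]
gripper_width: 0.0234
grip_force: 58.0
```

Call:
jog_arm(deltas=[[[-4,0,0,0,-0.13,-0.03,1.5],[-8,0,0,0,-0.26,-0.06,1.5],[-12,0,0,0,-0.39,-0.07,1.5],[-16.5,0,0,0,-0.53,-0.08,1.5],[-16.5,0,0,0,-0.53,-0.08,1.5]]])

```text
clock: 12.63
ee_pos: [0.5033, -0.0298, 0.0822]
orientation: [0.001, -0.001, 1.0, -0.004]
wrist_force: [1.3, -18.0, 5.6]
gripper_width: 0.0234
grip_force: 58.0
```

Call:
jog_arm(deltas=[[[0,0,0,0,0,0,1.5],[0,0,0,0,0,0,1.5],[0,0,0,0,0,0,1.5]]])

```text
clock: 12.88
ee_pos: [0.5033, -0.0298, 0.0822]
orientation: [0.001, 0.001, 1.0, -0.0]
wrist_force: [-0.4, -5.8, 7.8]
gripper_width: 0.0233
grip_force: 58.0
```

```bash
cat > lvl.py <<'E'
from h import *
s=ctrl.observe();print({k:np.round(s[k],4).tolist() for k in('clock','ee_pos','orientation','gripper_width','grip_force','wrist_force','wrist_torque')})
for n in('scene','top'):
    f=grab(n);P=pts(f);ok=f['z_map']>0
    sat=f['image'].astype(int);w=(sat.max(2)-sat.min(2)<30)&(sat.min(2)>110)
    sub=ok&w&(abs(P[...,0]-.612)<.024)&(abs(P[...,1]+.032)<.073)&(P[...,2]>.09)&(P[...,2]<.125)
    q=P[sub]
    if len(q)<50: print(n,len(q));continue
    A=np.c_[q[:,:2],np.ones(len(q))];c=np.array([0,.0,.108])
    for i in range(12):
        r=abs(q[:,2]-A@c)<max(.008-.0006*i,.003);c=np.linalg.lstsq(A[r],q[r,2],rcond=None)[0]
    print(n,'tray',c,r.sum(),'theta',np.arctan(c[1]).round(4),'z at centre',(c@[.612,-.032,1]).round(4))
E
python3 lvl.py
python3 - <<'E'
from h import *
f=load('scene');u,v=321,254
cv2.imwrite('pics/s4.png',cv2.resize(f['image'][v-75:v+75,u-100:u+100,::-1],(800,600),interpolation=3))
E
```

```text
{'clock': 12.8833, 'ee_pos': [0.5033, -0.0298, 0.0822], 'orientation': [0.0009, 0.0006, 1.0, -0.0002], 'gripper_width': 0.0233, 'grip_force': 58.0098, 'wrist_force': [-0.4331, -5.8433, 7.8], 'wrist_torque': [-1.104, 0.1291, -0.1676]}
scene tray [-0.0051806   0.01718801  0.11161171] 639 theta 0.0172 z at centre 0.1079
top 0
```

View pics/s4.png

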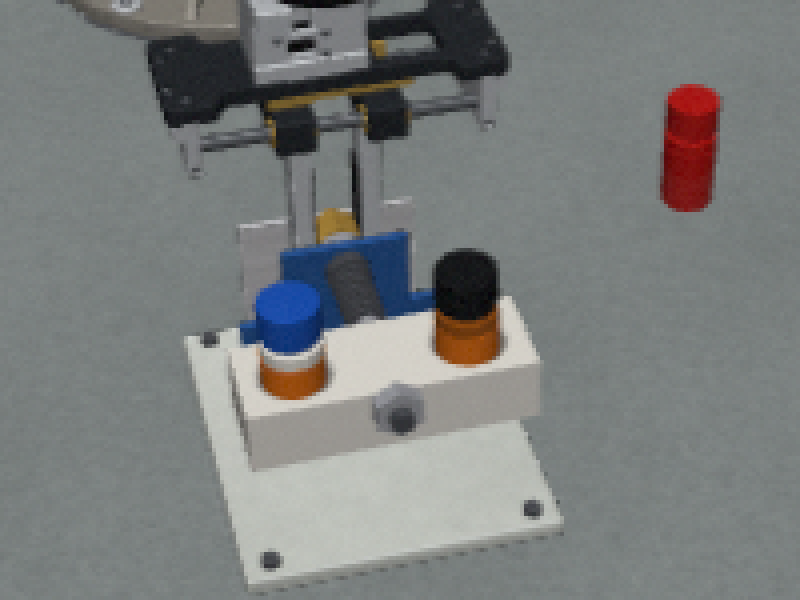

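The crop shows the tray near level, both bottles upright in their pockets, and the fingers on the brass head at (338,225). It reads 0.017 rad; I'll check the camera's own tilt error against the bench plane and compare the heights of the two cap tops.

```bash
cat > ref.py <<'E'
from h import *
f=load('scene');P=pts(f);ok=f['z_map']>0
def fit(q,it=12,tol=.003):
    A=np.c_[q[:,:2],np.ones(len(q))];c=np.array([0,0,np.median(q[:,2])])
    for i in range(it):
        r=abs(q[:,2]-A@c)<tol;c=np.linalg.lstsq(A[r],q[r,2],rcond=None)[0]
    return c.round(4),r.sum(),(np.std(q[r,2]-A[r]@c)).round(4)
print('bench',fit(P[ok&(abs(P[...,0]-.65)<.15)&(abs(P[...,1]+.03)<.2)&(abs(P[...,2])<.006)]))
print('base',fit(P[ok&(abs(P[...,0]-.61)<.06)&(abs(P[...,1]+.03)<.08)&(abs(P[...,2]-.012)<.004)]))
for n,y in(('amber',.0145),('white',-.0745)):
    d=np.hypot(P[...,0]-.613,P[...,1]-y)
    q=P[ok&(d<.0135)&(P[...,2]>.145)&(P[...,2]<.16)];print(n,len(q),np.median(q,0).round(4),fit(q,tol=.002))
E
python3 ref.py
```

```text
bench (array([-0.0008,  0.0005,  0.0004]), np.int64(15915), np.float64(0.0013))
base (array([-0.0001,  0.0015,  0.012 ]), np.int64(2005), np.float64(0.0013))
amber 93 [0.6141 0.0144 0.1544] (array([0.0085, 0.0131, 0.1491]), np.int64(82), np.float64(0.0008))
white 111 [ 0.614  -0.0735  0.1531] (array([-0.0106, -0.013 ,  0.1587]), np.int64(87), np.float64(0.0009))
```

Cap tops differ by 1.3 mm over 88 mm, i.e. 0.015 rad, and the bench reads true. I'll turn about 0.9° more.

Call:
jog_arm(deltas=[[[-0.5,0,0,0,-0.02,0,1.5],[-0.9,0,0,0,-0.03,0,1.5],[-0.9,0,0,0,-0.03,0,1.5],[-0.9,0,0,0,-0.03,0,1.5],[-0.9,0,0,0,-0.03,0,1.5]]])

```text
clock: 13.4
ee_pos: [0.5033, -0.03, 0.0822]
orientation: [0.001, 0.001, 1.0, -0.008]
wrist_force: [-0.1, -4.2, 8.5]
gripper_width: 0.0237
grip_force: 58.0
```

```bash
for i in 1 2 3; do python3 lvl.py | grep -v top; python3 ref.py|tail -2; done
```

```text
{'clock': 13.4, 'ee_pos': [0.5033, -0.03, 0.0822], 'orientation': [0.0009, 0.0007, 1.0, -0.0079], 'gripper_width': 0.0237, 'grip_force': 58.0077, 'wrist_force': [-0.116, -4.197, 8.4886], 'wrist_torque': [-0.8843, 0.1269, -0.1498]}
scene tray [0.00161905 0.00204306 0.1069281 ] 641 theta 0.002 z at centre 0.1079
amber 99 [0.614  0.0152 0.154 ] (array([-0.0046, -0.0358,  0.1573]), np.int64(80), np.float64(0.0009))
white 115 [ 0.6147 -0.0741  0.1537] (array([-0.014 , -0.0039,  0.1623]), np.int64(95), np.float64(0.0009))
{'clock': 13.5, 'ee_pos': [0.5033, -0.03, 0.0822], 'orientation': [0.0009, 0.0007, 1.0, -0.0079], 'gripper_width': 0.0233, 'grip_force': 58.0075, 'wrist_force': [-1.4436, -5.2087, 7.8893], 'wrist_torque': [-0.7929, 0.135, -0.0338]}
scene tray [-0.00652557  0.00100817  0.11194584] 653 theta 0.001 z at centre 0.1079
amber 100 [0.6139 0.0146 0.1537] (array([ 0.015 , -0.0014,  0.1447]), np.int64(87), np.float64(0.0009))
white 109 [ 0.6151 -0.0734  0.1537] (array([-0.0328,  0.0308,  0.1762]), np.int64(82), np.float64(0.0009))
{'clock': 13.6, 'ee_pos': [0.5033, -0.03, 0.0822], 'orientation': [0.0009, 0.0007, 1.0, -0.0079], 'gripper_width': 0.0231, 'grip_force': 58.0073, 'wrist_force': [-0.6938, -4.8967, 7.3618], 'wrist_torque': [-0.8551, 0.1637, -0.1331]}
scene tray [-0.00467799  0.00233941  0.11083474] 657 theta 0.0023 z at centre 0.1079
amber 94 [0.6132 0.0143 0.1538] (array([ 0.0301, -0.0533,  0.1363]), np.int64(76), np.float64(0.001))
white 104 [ 0.6147 -0.0737  0.1536] (array([ 0.0146, -0.0201,  0.1432]), np.int64(85), np.float64(0.001))
```

Call:
jog_arm(deltas=[[[0,0,0,0,0,0,1.5],[0,0,0,0,0,0,1.5],[0,0,0,0,0,0,1.5],[0,0,0,0,0,0,1.5],[0,0,0,0,0,0,1.5]]])

```text
clock: 14.12
ee_pos: [0.5033, -0.03, 0.0822]
orientation: [0.001, 0.001, 1.0, -0.008]
wrist_force: [-1.3, -4.8, 7.9]
gripper_width: 0.0234
grip_force: 58.0
```

```bash
python3 lvl.py | tee o.txt
python3 - <<'E'
import re
t=float(re.search(r'scene.*theta (\S+)',open('o.txt').read()).group(1))
from workcell import order
if abs(t)<.008: print(order.sign_off())
E
```

```text
{'clock': 14.1167, 'ee_pos': [0.5033, -0.03, 0.0822], 'orientation': [0.0009, 0.0007, 1.0, -0.0079], 'gripper_width': 0.0234, 'grip_force': 58.0072, 'wrist_force': [-1.2564, -4.8111, 7.8578], 'wrist_torque': [-0.852, 0.0915, -0.1107]}
scene tray [0.00510872 0.00131932 0.10474026] 647 theta 0.0013 z at centre 0.1078
top 3
the job is handed in; nothing more can be done
None
```

The job is handed in at about 14 s: both bottles are seated cap up, amber in the +y pocket and white in the -y one, and the gripper still holds the bolt head with the tray level to about 0.001 rad.

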